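Clear the spark trap and draw its cassette

TASK

The two paste tins left on the deck of the blue spark-trap box stand in the way of its cassette. First put both away upright on the low wooden shelf, so that they and the tin already there make one close side-by-side row between the shelf's two lips, less than half a tin's width between neighbours. Then pinch the two opposed spring catches on the cassette together between the fingers, lift the cassette straight out until all of it is well above the box, and finish while still holding it up by the pinched catches; leave the pot, the steel slug and the spanner alone.

Things in the scene. Friction and masses are not known exactly. Their poses are not given: they have to be found in the camera images.
- trap_box: fixed blue box, 150 (its x) x 230 (y) x 75 mm tall, yaw within 17 degrees; origin at the centre of its underside, z up. Deck = its flat top. In the deck's middle an open well, 76 (x) x 54 (y) mm, floor 23 mm above the origin. Beside it two steel keepers stand on the deck (see the points). A pipe stub juts 30 mm from its +x face, below the deck.
- keeper_left (a point): top middle of the +y keeper, a fixed steel bracket 34 mm (x) wide at the box's y = 33.5 to 50 mm, top 16 mm above the deck. Its lip, underside 10 mm above the deck, holds down the +y catch's tooth. Fingers must stay above the keepers
- keeper_right (a point): the same on the -y keeper
- cassette: loose cassette, 350 g +-30 %, in the well with 2 to 3 mm play, axes as the box's; origin at the centre of its underside, on the well floor. Aluminium body 70 (x) x 50 (y) x 52 mm tall, flush with the deck; on it a black block 56 (x) x 20 (y) mm, 52 to 92 mm up; on its +y and -y sides the two catches. It can rise only about 2 mm until both catches are pushed in
- catch_left_pad (a point): middle of the gripping area on the outer face of the +y catch, 90 mm above the cassette's underside, at y = 27 mm released, 18 mm pinched. The catch is an upright steel plate 26 (x) x 6 (y) mm, 55 to 107 mm above that underside; a tooth at its foot reaches out 11 mm more under the keeper. Keeper tops are 68 mm above the underside of the seated cassette
- catch_right_pad (a point): the same on the -y catch (y = -27 mm released, so the outer faces are 54 mm apart released and 36 mm fully pinched)
- catch_left (a joint): travel of the +y catch towards the middle, m: 0 released, 0.009 fully in, against a firm stop that carries grip and lift; spring 2.4 N at first, 9.6 N fully in. Its tooth clears its keeper from 0.005 (0.007 if the cassette sits off-centre in the well)
- catch_right (a joint): the same for the -y catch, also positive towards the middle
- tin_shelf: fixed low wooden shelf, 92 (x) x 300 (y) mm, board top 45 mm above the bench, turned up to 17 degrees; origin at the centre of its underside, y along its length. Two lips along its long edges, 72 mm apart inside (x = -36 to +36 mm), rise 8 mm above the board; ends open.
- shelf_top (a point): middle of the shelf board's top face; x across the shelf, y along it, z up
- tin_a: pale aluminium tin of grinding paste with a paper band, upright cylinder 46 mm diameter, 62 mm tall, about 150 g, closed; origin at the centre of its underside, z up; starts on the box deck on the +y side of the cassette, 73 to 83 mm from the cassette's middle in the box's y
- tin_b: pale aluminium tin of grinding paste with a paper band, upright cylinder 46 mm diameter, 62 mm tall, about 150 g, closed; origin at the centre of its underside, z up; starts on the box deck on the -y side of the cassette, likewise
- tin_c: pale aluminium tin of grinding paste with a paper band, upright cylinder 46 mm diameter, 62 mm tall, about 150 g, closed; origin at the centre of its underside, z up; already stands on the shelf between the lips, up to 80 mm from its middle along y
- pot: bystander: open white plastic pot, 86 mm across, 100 mm tall; origin at the centre of its underside
- slug: bystander: upright steel cylinder, 40 mm diameter, 35 mm tall; origin at the centre of its underside
- spanner: bystander: steel spanner lying on the bench
Not all that is in view belongs to the job. What is shaped like the cassette but purple is not meant. What is shaped like the tin_a but pink is not meant.

How it is judged (in metres and radians):
On the way:
1. the three tins stand in a close row on the shelf, let go, while the cassette is still seated in the box (x of tin_a in the frame of shelf_top between -0.015 and 0.015 m and y of tin_a in the frame of shelf_top between -0.15 and 0.15 m and z of tin_a in the frame of shelf_top between -0.004 and 0.004 m and angle between each of tin_a, tin_b, tin_c's own z axis and vertical below 0.1 rad and linear speed of each of tin_a, tin_b, tin_c below 0.02 m/s and contact force between each of tin_a, tin_b, tin_c and the arm below 0.1 N and contact force between each of tin_a, tin_b, tin_c and the fingers below 0.1 N and x of tin_b in the frame of shelf_top between -0.015 and 0.015 m and y of tin_b in the frame of shelf_top between -0.15 and 0.15 m and z of tin_b in the frame of shelf_top between -0.004 and 0.004 m and x of tin_c in the frame of shelf_top between -0.015 and 0.015 m and y of tin_c in the frame of shelf_top between -0.15 and 0.15 m and z of tin_c in the frame of shelf_top between -0.004 and 0.004 m and (horizontal distance between each of tin_a, tin_b and tin_c below 0.069 m or (horizontal distance between tin_a and tin_c below 0.069 m and horizontal distance between tin_a and tin_b below 0.069 m) or (horizontal distance between tin_b and tin_c below 0.069 m and horizontal distance between tin_a and tin_b below 0.069 m)) and z of cassette in the frame of trap_box below 0.035 m), for 0.2 s.
At the end, for the whole second after the job is handed in: Tins upright, let go, between the shelf lips (centres within 15 mm of the middle line), neighbours' centres under 69 mm apart; cassette still in the fingers, underside 20 mm or more above the deck, tilt under 20 degrees, both catches in over 5 mm, touching neither box, shelf, tins nor pot (x of tin_a in the frame of shelf_top between -0.015 and 0.015 m and y of tin_a in the frame of shelf_top between -0.15 and 0.15 m and z of tin_a in the frame of shelf_top between -0.004 and 0.004 m and angle between each of tin_a, tin_b, tin_c's own z axis and vertical below 0.1 rad and linear speed of each of tin_a, tin_b, tin_c below 0.02 m/s and contact force between each of tin_a, tin_b, tin_c and the arm below 0.1 N and contact force between each of tin_a, tin_b, tin_c and the fingers below 0.1 N and x of tin_b in the frame of shelf_top between -0.015 and 0.015 m and y of tin_b in the frame of shelf_top between -0.15 and 0.15 m and z of tin_b in the frame of shelf_top between -0.004 and 0.004 m and x of tin_c in the frame of shelf_top between -0.015 and 0.015 m and y of tin_c in the frame of shelf_top between -0.15 and 0.15 m and z of tin_c in the frame of shelf_top between -0.004 and 0.004 m and (horizontal distance between each of tin_a, tin_b and tin_c below 0.069 m or (horizontal distance between tin_a and tin_c below 0.069 m and horizontal distance between tin_a and tin_b below 0.069 m) or (horizontal distance between tin_b and tin_c below 0.069 m and horizontal distance between tin_a and tin_b below 0.069 m)) and z of cassette in the frame of trap_box above 0.095 m and value of joint each of catch_left, catch_right above 0.005 m and contact force between cassette and the fingers above 2 N and linear speed of cassette below 0.03 m/s and angle between cassette's own z axis and vertical below 0.35 rad and contact force between cassette and trap_box below 0.2 N and contact force between cassette and tin_shelf below 0.2 N and contact force between cassette and tin_a below 0.2 N and contact force between cassette and tin_b below 0.2 N and contact force between cassette and tin_c below 0.2 N and contact force between cassette and pot below 0.2 N); the arm keeps its last pose, push and grip.
It fails at once if the pot is moved more than 30 mm (distance of pot from where it was at the start of the episode above 0.03 m).
It fails at once if the slug is moved more than 30 mm (distance of slug from where it was at the start of the episode above 0.03 m).
It fails at once if the spanner is moved more than 30 mm (distance of spanner from where it was at the start of the episode above 0.03 m).
It also fails if it takes over 61 s, if anything falls off the work surface, if the arm or the gripper's body presses on something with over 40 N, if the wrist force passes 120 N, or if a joint passes its speed limit or range.

ROBOT

A 6-joint arm with a two-finger parallel gripper is mounted at the origin on the work surface. World frame = base frame: x ahead of the robot, y to its left, z up, the work surface at z = 0. Lengths are in mm, angles in rad, forces in N, time in s.
With the tool pointing down it reaches from about 375 to 925 mm from the base axis. Payload 5.7 kg.
Tool frame: the origin (TCP) lies on the centre line of the jaws, within the pads' length; the fingertips stand env.tcp_to_tips ahead of it and the grasp point (between the pads) lies 5 mm behind it (env.tcp_to_tips is the distance from the TCP to the fingertips, in mm); z points along the fingers, y is the line along which they close (so a half turn about z gives the same grasp; the last joint's range is limited). The gripper opens to 88 mm and grips with 3 to 60 N. Pads are 20 mm wide; open, the fingers measure 115 mm over their backs; the gripper's body (75 mm by 178 mm) begins 61 mm behind the grasp point.
Start: joints at [-0.115, 0.359, 1.51, -0, 1.272, -0.115], TCP at [599.97, -0.004, 236.623] pointing down, gripper open.
Joint ranges: [-2.97, 2.97], [-1.01, 2.36], [0.21, 2.38], [-0.96, 4.11], [0.2, 2.71], [-2.98, 2.98]. Speed limits (rad/s): [2.39, 2.39, 3.14, 3.14, 3.14, 3.14].

INTERFACE

Orientations are given as a rotation vector (axis times angle).
In Python, from workcell import env gives the robot as it stands. The module is installed in compiled form; this text tells all that it offers.
- The arm moves only by the tool carry_out, never from a script. Its argument "steps" is a list of rows, each a list of 7 numbers: the shift along the tool's x, y, z each as a share of 150 mm, from -1 to 1, then the turn, a rotation vector about the tool's x, y, z each as a share of 360 degrees, from -1 to 1, then the opening, from -1 (shut) to 1 (fully open). In form: [[x, y, z, ax, ay, az, claw], ...]. A call has 1 to 12 rows; each row is the pose to reach, as a shift and turn from the pose commanded when the call began, along the tool's axes at that moment, turning the shorter way round; what a row does not reach only later rows make up. A row lasts 1/8 s, in which the tool goes at most 62.5 mm and 10.7 degrees, less where a joint would pass 70% of its speed; a pose out of reach is approached as far as the arm can. A call with a number of a shift or a turn outside -1 to 1 is refused whole. A call with a gripper value outside its range is refused whole. The fingers move at their own pace and stop on an object; the grip force is fixed at half the most. Time passes only in rows, so rows that repeat a pose let the fingers close. It gives the time, the measured TCP pose, the force, the opening and the grip force at its end, in the units of the state.
- env.state(): the state, without advancing time (a new reading comes with each control period).
- env.camera(name): name is "scene" or "side" or "wrist"; returns (picture, depth): 400x640x3 uint8, red, green, blue; 400x640 float32, mm along the optical axis (not along the pixel's ray), 0 where there is no reading.
- env.camera_info(name): a dict with "fx", "fy", "cx", "cy" (pixels), "dist" ([k1, k2, p1, p2, k3] as OpenCV has them; the pictures are not rectified), "R" (3x3) and "t" (3): a world point X has camera coordinates R X + t. Camera axes: x right, y down, z forward; pixel columns grow to the right and rows downward; lengths in mm; the calibration is good to about 2 mm. A picture is of the moment at which its call begins: read the wrist's pose just before it. camera_info takes no time and is no camera call; for the wrist camera it gives the pose at the moment of the call.
- env.hand_in(): hands the job in; it is judged then, once.
The state is a dict: "time": time; "q": joint angles; "dq": joint speeds; "effort": joint torques, N m; "position": TCP position; "eef_rot": TCP orientation; "ft_force": force on the tool from outside, world axes, zero at the start; "moment": the same for the moment, N m; "finger_gap": opening from 0.0 (shut) to 1.0 (fully open); "grip_force": force on a finger pad.
Only numpy, scipy, OpenCV 4.12 (cv2) and the standard library are available. Lean on these libraries where they do the work, as an engineer would, in place of code of your own. Each camera call takes 0.05 s, during which the arm holds its last target. There are 200 camera calls.

## Working session

There is one attempt and no reset: what is moved stays moved. The work goes in short steps, Python scripts to look and compute and a tool call to move; the robot and the scene stay as the last step left them, time stands still between calls to the robot, and variables do not carry over. Pictures are saved under pics/ and viewed, at most 10 in all, crops included, and the job is handed in when it is done.

Besides the shell and the picture viewer there is one more tool, called after "Call:" as name([rows], argument=value, ...), one row to a line, values as JSON. carry_out: Moves the arm, as the interface text tells. Shift numbers are shares of 150 mm and turn numbers shares of 360 degrees, none past 1 either way. Its arguments: {"type":"object","properties":{"steps":{"type":"array"}},"required":["steps"]}

```bash
mkdir -p pics; python3 - <<'E'
from workcell import env
import cv2,numpy as np
s=env.state();print(s['time'],s['position'],s['eef_rot'],s['finger_gap'],env.tcp_to_tips)
for n in('scene','side'):
    p,d=env.camera(n);i=env.camera_info(n);np.savez(f'{n}0.npz',p=p,d=d,**{k:np.array(v) for k,v in i.items()})
    cv2.imwrite(f'pics/{n}0.png',p[:,:,::-1]);print(n,i)
E
```

```text
0.0 [5.99349205e+02 6.98438977e-02 2.35826104e+02] [-2.22042205e+00 -2.22045674e+00  1.75656603e-03] 0.9967955648303524 14.0
scene {'fx': 453.94153705775295, 'fy': 453.94153705775295, 'cx': 313.17769448293825, 'cy': 211.09784218838743, 'dist': array([-0.12407255,  0.        ,  0.        ,  0.        ,  0.        ]), 'R': array([[ 0.28453028,  0.95858288, -0.01270396],
       [ 0.74751458, -0.23013808, -0.62310385],
       [-0.60022035,  0.16779552, -0.78203593]]), 't': array([-208.790122  , -361.67874413, 1459.78234891])}
side {'fx': 374.9082466552672, 'fy': 374.9082466552672, 'cx': 317.8720292630661, 'cy': 197.50634470650095, 'dist': array([-0.02573787,  0.        ,  0.        ,  0.        ,  0.        ]), 'R': array([[-0.91014903, -0.41427879,  0.00135282],
       [-0.31385711,  0.68738899, -0.65497335],
       [ 0.27041166, -0.59654795, -0.75565077]]), 't': array([531.5463788 , 231.57650562, 737.41683473])}
```

View pics/scene0.png

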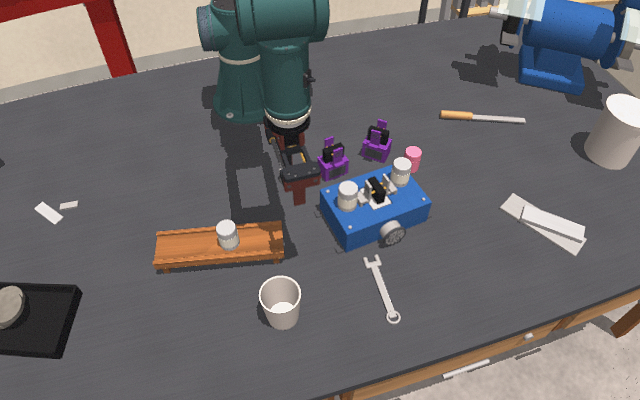

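View pics/side0.png

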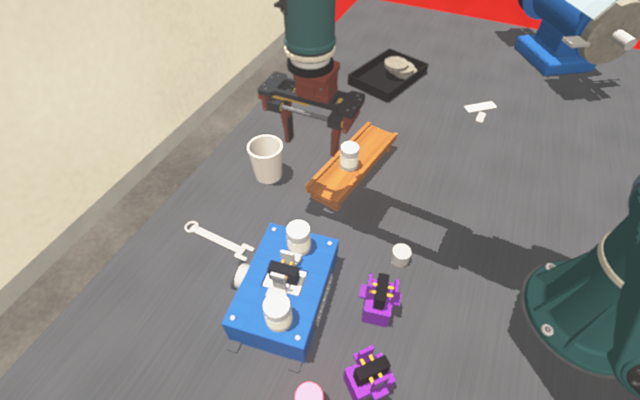

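The scene view shows the blue box at (375,205) with white tins on its deck at (347,195) and (401,171). The seated cassette is at (377,188), and the shelf at (220,245) holds a tin at (227,235). The purple units at (333,160) and (377,140) and the pink tin at (413,158) are decoys. The side view shows the slug at (401,255), the pot at (266,158) and the spanner at (218,240).

```bash
cat > h.py <<'E'
import numpy as np,cv2
def load(f): return dict(np.load(f))
def cloud(c):
    d=c['d'];v,u=np.nonzero(d>0)
    K=np.array([[c['fx'],0,c['cx']],[0,c['fy'],c['cy']],[0,0,1.]])
    n=cv2.undistortPoints(np.stack([u,v],1).astype(float)[:,None],K,c['dist'])[:,0]
    z=d[v,u].astype(float);X=np.c_[n*z[:,None],z]
    W=(X-c['t'])@c['R']
    hsv=cv2.cvtColor(c['p'],cv2.COLOR_RGB2HSV)[v,u].astype(int)
    return W,hsv,np.stack([u,v],1)
def circ(P):
    A=np.c_[2*P,np.ones(len(P))];s=np.linalg.lstsq(A,(P**2).sum(1),rcond=None)[0]
    return s[:2],np.sqrt(s[2]+s[0]**2+s[1]**2)
E
python3 - <<'E'
from h import *
for n in('scene','side'):
    W,h,uv=cloud(load(n+'0.npz'));print(n)
    inr=(W[:,0]>300)&(W[:,0]<950)&(abs(W[:,1])<500)
    def rect(m,name):
        P=W[m][:,:2].astype(np.float32)
        if len(P)<20: print(name,len(P));return
        print(name,len(P),cv2.minAreaRect(P),'z',np.percentile(W[m][:,2],[5,50,95]).round(1))
    b=inr&(h[:,0]>100)&(h[:,0]<125)&(h[:,1]>140)
    rect(b&(abs(W[:,2]-75)<6),'deck')
    w=inr&(h[:,0]>5)&(h[:,0]<22)&(h[:,1]>130)
    rect(w&(W[:,2]>20)&(W[:,2]<70),'shelf')
    rect(w&(abs(W[:,2]-53)<3)&(W[:,2]>50),'lips')
    # white-ish clusters by height
    g=inr&(h[:,1]<60)&(h[:,2]>110)
    for lo,hi,nm in((128,145,'137'),(98,113,'107'),(29,41,'35')):
        m=g&(W[:,2]>lo)&(W[:,2]<hi)
        im=np.zeros((400,640),np.uint8);im[uv[m][:,1],uv[m][:,0]]=1
        k,l,st,ce=cv2.connectedComponentsWithStats(im)
        for j in range(1,k):
            if st[j,4]<25: continue
            q=m&(l[uv[:,1],uv[:,0]]==j)
            P=W[q]
            (cc,r)=cv2.minEnclosingCircle(P[:,:2].astype(np.float32))
            print(nm,ce[j].round(),st[j,4],'enc',np.round(cc,1),round(r,1),'z',np.percentile(P[:,2],[5,50,95]).round(1),'mean',P.mean(0).round(1))
    m=inr&(W[:,2]>125)&(W[:,2]<150)&(h[:,2]<60)
    rect(m,'black')
    c=load(n+'0.npz')
    x0,y0,s=((300,110,160) if n=='scene' else (215,205,170))
    im=c['p'][y0:y0+s*3//4,x0:x0+s,::-1]
    cv2.imwrite(f'pics/{n}crop.png',cv2.resize(im,(640,480),interpolation=2))
E
```

```text
scene
deck 2592 ((561.418212890625, 209.76507568359375), (154.10276794433594, 231.51385498046875), 7.529658794403076) z [71.3 74.2 76.8]
shelf 4210 ((567.043701171875, -181.06312561035156), (300.6673278808594, 96.75006103515625), 79.60240936279297) z [37.3 45.5 54.1]
lips 869 ((567.6805419921875, -180.9794921875), (299.2867126464844, 93.85966491699219), 79.49468231201172) z [50.3 52.7 55.2]
137 [402. 164.] 233 enc [531.9 284.2] 24.0 z [130.3 136.  138.6] mean [534.2 282.9 135.7]
137 [348. 189.] 261 enc [568.1 133.4] 23.5 z [131.5 136.  138.1] mean [570.6 133.3 135.5]
107 [400. 177.] 79 enc [536.2 281.8] 22.4 z [ 98.8 105.8 111.8] mean [547.2 275.7 105.5]
107 [347. 202.] 79 enc [572.6 132.6] 22.4 z [ 99.9 106.4 112.2] mean [583.4 127.2 106.3]
107 [226. 228.] 279 enc [ 572.7 -154.1] 23.3 z [100.5 106.2 108.9] mean [ 575.4 -154.9  105.9]
107 [279. 292.] 206 enc [764.5 -78.8] 44.0 z [ 98.4  99.9 102.1] mean [760.7 -78.  100. ]
35 [280. 297.] 100 enc [756.  -77.8] 32.6 z [29.8 35.2 40.5] mean [738.3 -76.2  35.2]
35 [283. 322.] 63 enc [783.5 -81.4] 32.9 z [30.3 35.  40.5] mean [796.6 -82.8
[... 787 characters left out ...]
nc [764.4 -76.3] 43.3 z [ 98.3  99.8 101.3] mean [783.9 -73.7  99.8]
107 [349. 148.] 228 enc [ 570.2 -152.4] 23.1 z [ 99.5 106.7 108.4] mean [ 569.3 -148.8  105.8]
107 [298. 246.] 101 enc [561.1 143.4] 21.4 z [ 98.8 105.7 112.4] mean [555.8 152.2 105.6]
107 [287. 260.] 36 enc [560.6 188.1] 12.6 z [100.3 108.2 112.7] mean [560.1 189.5 107.4]
107 [278. 283.] 59 enc [554.7 235.7] 12.9 z [ 98.5 105.2 111.8] mean [553.3 237.3 105.7]
107 [279. 323.] 102 enc [526.9 288.3] 22.3 z [ 98.8 105.6 112. ] mean [517.5 300.8 105.5]
35 [268. 173.] 77 enc [757.5 -68.8] 36.0 z [29.7 35.3 40.2] mean [746.3 -53.5  35. ]
35 [401. 252.] 252 enc [374.6  32.1] 20.6 z [32.  34.8 37. ] mean [374.9  34.1  34.7]
black 0
```

View pics/scenecrop.png

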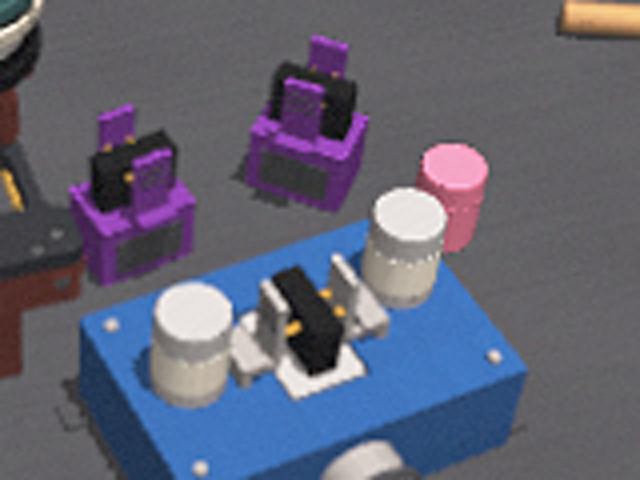

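The enlarged crop confirms the two white tins and the silver and black cassette sit on the blue box; the purple and pink things stand apart on the bench. The measurements agree with the stated sizes:

| Thing | Position (mm) | Check |
|---|---|---|
| Box | (558.4, 211), yaw 7.5° | deck z 75 |
| tin_a | (530, 286) | top z 137 |
| tin_b | (566.4, 135) | top z 137 |
| tin_c | (571.4, -153) | top z 107, on the shelf's middle line |
| Shelf | (566, -180), yaw -10.5° | board z 45 |

I'll take tin_b first.

Call:
carry_out([
  [0.4, -0.1, 0, 0, 0, 0, 1],
  [0.8, -0.2, 0, 0, 0, 0, 1],
  [0.9, -0.224, 0.1, 0, 0, 0, 1],
  [0.9, -0.224, 0.4, 0, 0, 0, 1],
  [0.9, -0.224, 0.7, 0, 0, 0, 1],
  [0.9, -0.224, 0.837, 0, 0, 0, 1],
  [0.9, -0.224, 0.837, 0, 0, 0, 1],
  [0.9, -0.224, 0.837, 0, 0, 0, -1],
  [0.9, -0.224, 0.837, 0, 0, 0, -1],
  [0.9, -0.224, 0.837, 0, 0, 0, -1],
  [0.9, -0.224, 0.837, 0, 0, 0, -1],
])

```text
time: 1.48
position: [566.7, 135.0, 111.7]
eef_rot: [2.221, 2.221, 0.001]
ft_force: [-0.1, -0.8, 0.2]
finger_gap: 0.587
grip_force: 0.0
```

Call:
carry_out([
  [0, 0, 0, 0, 0, 0, -1],
  [0, 0, 0, 0, 0, 0, -1],
  [0, 0, 0, 0, 0, 0, -1],
  [0, 0, 0, 0, 0, 0, -1],
])

```text
time: 1.98
position: [566.4, 135.0, 111.5]
eef_rot: [-2.221, -2.221, -0.0]
ft_force: [-2.4, 0.8, 5.6]
finger_gap: 0.517
grip_force: 30.0
```

Call:
carry_out([
  [0, 0, -0.25, 0, 0, 0, -1],
  [0, 0, -0.467, 0, 0, 0, -1],
  [-0.3, 0, -0.467, 0, 0, 0, -1],
  [-0.65, 0, -0.467, 0, 0, 0, -1],
  [-1, 0, -0.467, 0, 0, 0, -1],
  [-1, 0, -0.467, 0, 0, 0, -1],
])

```text
time: 2.72
position: [566.3, -18.3, 180.7]
eef_rot: [2.226, 2.216, -0.001]
ft_force: [-0.5, 0.7, -1.1]
finger_gap: 0.512
grip_force: 30.0
```

Call:
carry_out([
  [-0.3, 0.05, 0, 0, 0, 0, -1],
  [-0.567, 0.1, 0, 0, 0, 0, -1],
  [-0.567, 0.1, 0.2, 0, 0, 0, -1],
  [-0.567, 0.1, 0.4, 0, 0, 0, -1],
  [-0.567, 0.1, 0.55, 0, 0, 0, -1],
  [-0.567, 0.1, 0.61, 0, 0, 0, -1],
  [-0.567, 0.1, 0.64, 0, 0, 0, -1],
  [-0.567, 0.1, 0.66, 0, 0, 0, -1],
  [-0.567, 0.1, 0.66, 0, 0, 0, -1],
])

```text
time: 3.85
position: [581.8, -100.0, 82.7]
eef_rot: [2.221, 2.221, 0.001]
ft_force: [0.7, -0.0, -1.5]
finger_gap: 0.515
grip_force: 30.0
```

Call:
carry_out([
  [0, 0, 0.007, 0, 0, 0, -1],
  [0, 0, 0.007, 0, 0, 0, -1],
])

```text
time: 4.1
position: [581.7, -100.2, 81.5]
eef_rot: [2.221, 2.221, 0.001]
ft_force: [0.6, 0.6, -0.2]
finger_gap: 0.518
grip_force: 30.0
```

Call:
carry_out([
  [0, 0, 0, 0, 0, 0, 0.3],
  [0, 0, 0, 0, 0, 0, 0.6],
  [0, 0, 0, 0, 0, 0, 1],
  [0, 0, 0, 0, 0, 0, 1],
  [0, 0, 0, 0, 0, 0, 1],
  [0, 0, -0.2, 0, 0, 0, 1],
  [0, 0, -0.5, 0, 0, 0, 1],
  [0, 0, -0.85, 0, 0, 0, 1],
  [0.3, 0, -0.85, 0, 0, 0, 1],
  [0.65, 0, -0.85, 0, 0, 0, 1],
  [1, 0, -0.85, 0, 0, 0, 1],
  [1, 0, -0.85, 0, 0, 0, 1],
])

```text
time: 5.6
position: [580.9, 53.2, 208.6]
eef_rot: [-2.216, -2.226, -0.001]
ft_force: [0.3, -0.9, -0.1]
finger_gap: 1.003
grip_force: 0.0
```

Call:
carry_out([
  [0.35, -0.1, 0, 0, 0, 0, 1],
  [0.7, -0.2, 0, 0, 0, 0, 1],
  [1, -0.343, 0, 0, 0, 0, 1],
  [1, -0.343, 0, 0, 0, 0, 1],
])

```text
time: 6.1
position: [528.5, 201.5, 208.5]
eef_rot: [-2.217, -2.225, 0.001]
ft_force: [1.3, -0.4, 0.3]
finger_gap: 0.997
grip_force: 0.0
```

```bash
python3 - <<'E'
from workcell import env
from h import *
print(env.state()['position'],env.state()['finger_gap'])
for n in('scene','side'):
    p,d=env.camera(n);i=env.camera_info(n);np.savez(f'{n}1.npz',p=p,d=d,**{k:np.array(v) for k,v in i.items()})
    cv2.imwrite(f'pics/{n}1.png',p[:,:,::-1])
    W,h,uv=cloud(load(n+'1.npz'))
    g=(h[:,1]<60)&(h[:,2]>110)&(W[:,0]>400)&(W[:,0]<700)
    for lo,hi in((128,145),(98,113)):
        m=g&(W[:,2]>lo)&(W[:,2]<hi)
        im=np.zeros((400,640),np.uint8);im[uv[m][:,1],uv[m][:,0]]=1
        k,l,st,ce=cv2.connectedComponentsWithStats(im)
        for j in range(1,k):
            if st[j,4]<60: continue
            P=W[m&(l[uv[:,1],uv[:,0]]==j)]
            cc,r=cv2.minEnclosingCircle(P[:,:2].astype(np.float32))
            print(n,ce[j].round(),st[j,4],np.round(cc,1),round(r,1),np.percentile(P[:,2],[5,50,95]).round(1))
E
```

```text
[528.49299834 201.45765105 208.45127909] 0.9973490468263344
scene [622. 131.] 196 [580.1 939.9] 48.7 [128.9 136.5 144.3]
scene [402. 164.] 236 [532.5 282.8] 24.2 [130.4 135.6 138.6]
scene [619. 139.] 177 [578.4 950.9] 56.9 [ 99.1 105.8 112.2]
scene [400. 177.] 71 [537.4 281.3] 22.2 [ 99.2 105.1 111.8]
scene [250. 226.] 288 [ 584.1 -100.4] 23.2 [100.6 105.9 108.3]
scene [225. 228.] 275 [ 573.5 -154.2] 23.2 [100.7 106.1 109. ]
side [276. 306.] 597 [528.4 286.6] 22.9 [132.6 136.6 138.5]
side [343. 155.] 459 [ 573.5 -124.6] 49.6 [100.5 106.4 108.4]
side [280. 323.] 95 [524.5 290.2] 21.9 [ 98.7 105.  112.4]
```

tin_b stands beside tin_c at a spacing of 54.8 mm, upright at z 107. Next is tin_a.

Call:
carry_out([
  [0.3, 0, 0, 0, 0, 0, 1],
  [0.569, 0, 0, 0, 0, 0, 1],
  [0.569, 0, 0.2, 0, 0, 0, 1],
  [0.569, 0, 0.45, 0, 0, 0, 1],
  [0.569, 0, 0.65, 0, 0, 0, 1],
  [0.569, 0, 0.65, 0, 0, 0, -1],
  [0.569, 0, 0.65, 0, 0, 0, -1],
  [0.569, 0, 0.65, 0, 0, 0, -1],
  [0.569, 0, 0.65, 0, 0, 0, -1],
  [0.569, 0, 0.65, 0, 0, 0, -1],
  [0.569, 0, 0.65, 0, 0, 0, -1],
  [0.569, 0, 0.65, 0, 0, 0, -1],
])

```text
time: 7.7
position: [530.4, 285.5, 112.0]
eef_rot: [2.221, 2.221, 0.002]
ft_force: [-1.0, -0.1, 5.6]
finger_gap: 0.513
grip_force: 30.0
```

Call:
carry_out([
  [0, 0, -0.3, 0, 0, 0, -1],
  [0, 0, -0.7, 0, 0, 0, -1],
  [-0.3, 0, -0.7, 0, 0, 0, -1],
  [-0.65, 0, -0.7, 0, 0, 0, -1],
  [-1, 0, -0.7, 0, 0, 0, -1],
])

```text
time: 8.32
position: [529.5, 134.1, 216.0]
eef_rot: [2.22, 2.223, -0.0]
ft_force: [1.0, -1.4, -1.5]
finger_gap: 0.514
grip_force: 30.0
```

Call:
carry_out([
  [-0.35, 0, 0, 0, 0, 0, -1],
  [-0.7, 0, 0, 0, 0, 0, -1],
  [-1, 0, 0, 0, 0, 0, -1],
])

```text
time: 8.7
position: [529.4, -16.4, 215.9]
eef_rot: [-2.222, -2.221, 0.001]
ft_force: [0.7, 1.3, -1.8]
finger_gap: 0.516
grip_force: 30.0
```

Call:
carry_out([
  [-0.35, 0.1, 0, 0, 0, 0, -1],
  [-0.7, 0.211, 0, 0, 0, 0, -1],
  [-1, 0.211, 0, 0, 0, 0, -1],
])

```text
time: 9.07
position: [562.4, -166.8, 215.8]
eef_rot: [2.221, 2.221, 0.0]
ft_force: [0.2, -0.5, -0.7]
finger_gap: 0.516
grip_force: 30.0
```

Call:
carry_out([
  [-0.15, 0, 0, 0, 0, 0, -1],
  [-0.277, 0, 0, 0, 0, 0, -1],
  [-0.277, 0, 0.1, 0, 0, 0, -1],
  [-0.277, 0, 0.3, 0, 0, 0, -1],
  [-0.277, 0, 0.5, 0, 0, 0, -1],
  [-0.277, 0, 0.7, 0, 0, 0, -1],
  [-0.277, 0, 0.83, 0, 0, 0, -1],
  [-0.277, 0, 0.87, 0, 0, 0, -1],
  [-0.277, 0, 0.893, 0, 0, 0, -1],
  [-0.277, 0, 0.9, 0, 0, 0, -1],
  [-0.277, 0, 0.9, 0, 0, 0, -1],
])

```text
time: 10.45
position: [562.0, -206.0, 82.0]
eef_rot: [2.221, 2.221, 0.001]
ft_force: [-0.8, 2.7, 2.8]
finger_gap: 0.518
grip_force: 30.0
```

Call:
carry_out([
  [0, 0, 0, 0, 0, 0, 0.3],
  [0, 0, 0, 0, 0, 0, 0.6],
  [0, 0, 0, 0, 0, 0, 1],
  [0, 0, 0, 0, 0, 0, 1],
  [0, 0, 0, 0, 0, 0, 1],
  [0, 0, -0.2, 0, 0, 0, 1],
  [0, 0, -0.5, 0, 0, 0, 1],
  [0, 0, -0.85, 0, 0, 0, 1],
  [0.3, 0, -0.85, 0, 0, 0, 1],
  [0.65, 0, -0.85, 0, 0, 0, 1],
  [1, 0, -0.85, 0, 0, 0, 1],
  [1, 0, -0.85, 0, 0, 0, 1],
])

```text
time: 11.95
position: [560.9, -53.0, 208.6]
eef_rot: [-2.216, -2.225, -0.0]
ft_force: [0.7, 0.0, -0.0]
finger_gap: 1.0
grip_force: 0.0
```

Call:
carry_out([
  [0.11, -0.021, 0, 0, 0, 0.028, 1],
  [0.22, -0.021, 0, 0, 0, 0.056, 1],
  [0.33, -0.021, 0, 0, 0, 0.084, 1],
  [0.44, -0.021, 0, 0, 0, 0.112, 1],
  [0.55, -0.021, 0, 0, 0, 0.14, 1],
  [0.66, -0.021, 0, 0, 0, 0.168, 1],
  [0.66, -0.021, 0, 0, 0, 0.196, 1],
  [0.66, -0.021, 0, 0, 0, 0.229, 1],
  [0.66, -0.021, 0, 0, 0, 0.229, 1],
  [0.66, -0.021, 0, 0, 0, 0.229, 1],
])

```text
time: 13.2
position: [558.6, 42.1, 208.5]
eef_rot: [3.134, 0.211, -0.0]
ft_force: [-0.3, -0.4, -0.7]
finger_gap: 1.001
grip_force: 0.0
```

```bash
python3 - <<'E'
from workcell import env
from h import *
from scipy.spatial.transform import Rotation as Ro
s=env.state();print(s['position'],s['eef_rot'],Ro.from_rotvec(s['eef_rot']).as_matrix().round(3).tolist())
for n in('scene','side'):
    p,d=env.camera(n);i=env.camera_info(n);np.savez(f'{n}2.npz',p=p,d=d,**{k:np.array(v) for k,v in i.items()})
    W,h,uv=cloud(load(n+'2.npz'))
    g=(h[:,1]<60)&(h[:,2]>110)&(W[:,0]>400)&(W[:,0]<700)&(W[:,1]<400)
    for lo,hi in((120,145),(98,113)):
        m=g&(W[:,2]>lo)&(W[:,2]<hi)
        im=np.zeros((400,640),np.uint8);im[uv[m][:,1],uv[m][:,0]]=1
        k,l,st,ce=cv2.connectedComponentsWithStats(im)
        for j in range(1,k):
            if st[j,4]<15: continue
            P=W[m&(l[uv[:,1],uv[:,0]]==j)]
            cc,r=cv2.minEnclosingCircle(P[:,:2].astype(np.float32))
            print(n,ce[j].round(),st[j,4],np.round(cc,1),round(r,1),np.percentile(P[:,2],[5,50,95]).round(1))
    b=(h[:,0]>100)&(h[:,0]<125)&(h[:,1]>140)&(abs(W[:,2]-75)<4)&(W[:,0]<800)&(abs(W[:,1])<400)
    print(cv2.minAreaRect(W[b][:,:2].astype(np.float32)))
    # upper catches: near cassette, z 122-132
    m=(W[:,2]>119)&(W[:,2]<133)&(np.hypot(W[:,0]-558.4,W[:,1]-211)<45)&(h[:,1]<60)&(h[:,2]>90)
    L=(W[m][:,:2]-[558.4,211])@np.array([[.991,-.131],[.131,.991]])
    for sg in(1,-1):
        q=L[L[:,1]*sg>12]
        if len(q): print('catch',sg,len(q),np.percentile(q,[3,50,97],axis=0).round(1).tolist())
a,b=(np.load(f'{n}2.npz')['p'][:,:,::-1] for n in('scene','side'))
cv2.imwrite('pics/two2.png',np.vstack([cv2.resize(a[120:280,140:440],(560,299)),cv2.resize(b[120:360,180:430],(560,299))]))
E
```

```text
[558.57677579  42.06574077 208.5456168 ] [ 3.13431337e+00  2.11041870e-01 -1.47948407e-04] [[0.991, 0.134, -0.0], [0.134, -0.991, -0.0], [-0.0, 0.0, -1.0]]
scene [386. 178.] 24 [558.4 231.6] 12.7 [120.9 128.7 130.9]
scene [368. 184.] 30 [563.7 184.2] 14.4 [123.7 128.5 131.8]
scene [250. 226.] 285 [ 583.6 -101.4] 23.8 [101.8 105.7 108.1]
scene [226. 228.] 277 [ 573.3 -155.1] 22.7 [101.2 106.2 108.8]
scene [202. 230.] 275 [ 563.8 -207.4] 22.9 [101.1 106.9 109.6]
((508.9244079589844, 202.94444274902344), (258.6973876953125, 231.75009155273438), 7.04212760925293)
catch 1 38 [[-9.8, 17.1], [5.0, 20.1], [15.1, 23.7]]
catch -1 37 [[-9.9, -28.7], [4.3, -26.7], [16.0, -21.9]]
side [287. 254.] 77 [561.4 187.7] 12.6 [121.2 128.9 130.9]
side [277. 276.] 88 [555.  235.7] 12.8 [121.7 128.6 131.4]
side [350. 148.] 610 [ 572.4 -151. ] 77.0 [ 99.6 106.4 108.4]
side [287. 260.] 25 [558.8 189.7] 6.2 [ 99.4 108.6 112.3]
side [277. 273.] 18 [564.7 222. ] 15.6 [104.4 109.4 110.6]
side [278. 283.] 57 [555.1 235.5] 13.0 [ 98.9 105.7 112.2]
((557.736328125, 210.85955810546875), (149.15406799316406, 229.52374267578125), 7.624878883361816)
catch 1 90 [[-12.5, 21.6], [-0.8, 26.3], [12.1, 27.9]]
catch -1 80 [[-12.6, -26.5], [-0.6, -21.9], [11.4, -20.5]]
```

View pics/two2.png

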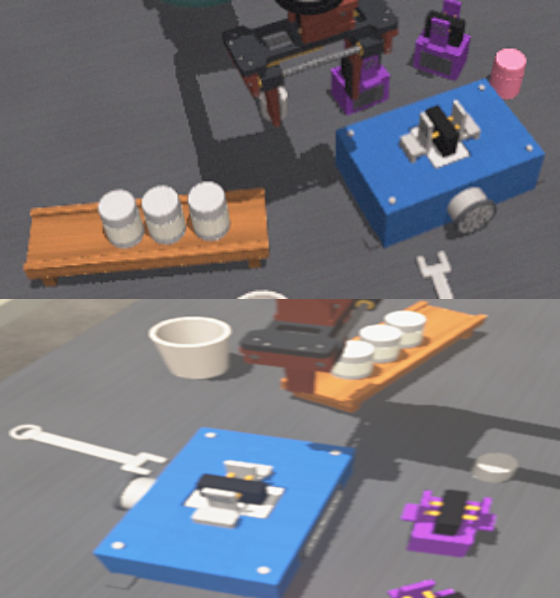

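The row is good: three upright tins at scene crop (120,215), (162,212) and (208,208), spaced 53 to 54 mm. The cassette's catches are clear. Averaging the two views puts the cassette centre at about (559.3, 210.2).

Call:
carry_out([
  [0.05, -0.33, 0, 0, 0, 0, 1],
  [0.1, -0.66, 0, 0, 0, 0, 1],
  [0.152, -1, 0, 0, 0, 0, 1],
  [0.152, -1, 0, 0, 0, 0, 1],
])

```text
time: 13.8
position: [561.2, 197.5, 208.5]
eef_rot: [-3.133, -0.216, -0.001]
ft_force: [0.7, -0.9, -0.8]
finger_gap: 1.0
grip_force: 0.0
```

Call:
carry_out([
  [0, -0.105, 0, 0, 0, 0, 1],
  [0, -0.105, 0.15, 0, 0, 0, 1],
  [0, -0.105, 0.3, 0, 0, 0, 1],
  [0, -0.105, 0.45, 0, 0, 0, 1],
  [0, -0.105, 0.58, 0, 0, 0, 1],
  [0, -0.105, 0.65, 0, 0, 0, 1],
  [0, -0.105, 0.65, 0, 0, 0, 0.4],
  [0, -0.105, 0.65, 0, 0, 0, 0.4],
  [0, -0.105, 0.65, 0, 0, 0, 0.4],
])

```text
time: 14.92
position: [559.8, 210.2, 111.9]
eef_rot: [-3.134, -0.207, -0.002]
ft_force: [-0.7, 0.3, -0.1]
finger_gap: 0.712
grip_force: 0.0
```

```bash
python3 - <<'E'
from workcell import env
from h import *
s=env.state();print(s['position'],s['finger_gap'],s['ft_force'])
a=env.camera('scene')[0][:,:,::-1];b=env.camera('side')[0][:,:,::-1]
cv2.imwrite('pics/two3.png',np.hstack([cv2.resize(a[130:230,310:440],(390,300)),cv2.resize(b[200:310,220:350],(390,300),interpolation=2)]))
E
```

```text
[559.80850725 210.17659165 111.94887026] 0.7124959084349245 [-0.6801046   0.29594713 -0.14282718]
```

View pics/two3.png

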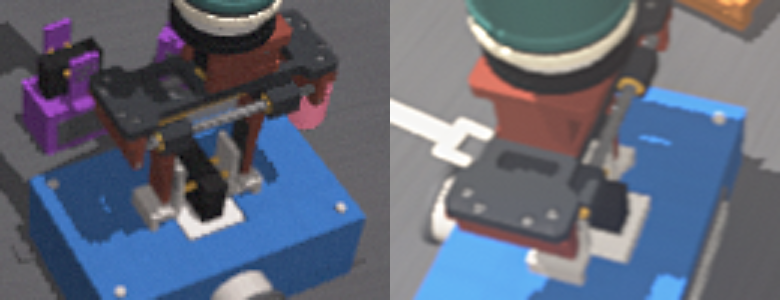

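The fingers straddle the catches symmetrically above the keepers; in the left crop they are at (160,190) and (245,160), outside the catches at (177,180) and (228,160). Now I'll pinch.

Call:
carry_out([
  [0, 0, 0, 0, 0, 0, -1],
  [0, 0, 0, 0, 0, 0, -1],
  [0, 0, 0, 0, 0, 0, -1],
  [0, 0, 0, 0, 0, 0, -1],
  [0, 0, 0, 0, 0, 0, -1],
  [0, 0, 0, 0, 0, 0, -1],
  [0, 0, 0, 0, 0, 0, -1],
])

```text
time: 15.9
position: [559.4, 210.2, 111.6]
eef_rot: [-3.135, -0.207, -0.001]
ft_force: [-1.0, -0.4, 5.6]
finger_gap: 0.392
grip_force: 30.0
```

Call:
carry_out([
  [0, 0, -0.02, 0, 0, 0, -1],
  [0, 0, -0.05, 0, 0, 0, -1],
  [0, 0, -0.08, 0, 0, 0, -1],
  [0, 0, -0.08, 0, 0, 0, -1],
])

```text
time: 16.4
position: [559.5, 210.1, 123.4]
eef_rot: [-3.135, -0.207, -0.001]
ft_force: [0.0, 0.2, -4.4]
finger_gap: 0.396
grip_force: 30.0
```

Call:
carry_out([
  [0, 0, -0.06, 0, 0, 0, -1],
  [0, 0, -0.15, 0, 0, 0, -1],
  [0, 0, -0.25, 0, 0, 0, -1],
  [0, 0, -0.35, 0, 0, 0, -1],
  [0, 0, -0.5, 0, 0, 0, -1],
  [0, 0, -0.65, 0, 0, 0, -1],
  [0, 0, -0.75, 0, 0, 0, -1],
  [0, 0, -0.8, 0, 0, 0, -1],
  [0, 0, -0.8, 0, 0, 0, -1],
  [0, 0, -0.8, 0, 0, 0, -1],
  [0, 0, -0.8, 0, 0, 0, -1],
])

```text
time: 17.77
position: [558.7, 209.9, 242.2]
eef_rot: [3.135, 0.207, -0.003]
ft_force: [0.2, -0.5, -4.7]
finger_gap: 0.386
grip_force: 30.0
```

```bash
python3 - <<'E'
from workcell import env
from h import *
s=env.state();print(s['time'],s['position'],s['finger_gap'],s['ft_force'],s['grip_force'])
a=env.camera('scene')[0][:,:,::-1];b=env.camera('side')[0][:,:,::-1]
cv2.imwrite('pics/two4.png',np.hstack([cv2.resize(a[80:280,150:440],(435,300)),cv2.resize(b[150:330,190:370],(300,300),interpolation=2)]))
E
```

```text
17.775 [558.7045151  209.94071891 242.18279212] 0.3864535998315848 [ 0.23367846 -0.46484359 -4.65779459] 29.980782866477966
```

View pics/two4.png

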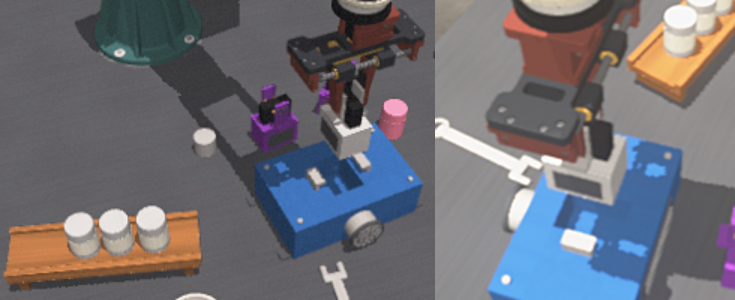

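The cassette hangs level and clear above the empty well, at left crop (345,130), held by its pinched catches. The tin row at (80–152,230) is intact.

```bash
python3 -c "
from workcell import env
print(env.hand_in())"
```

```text
the job is handed in; nothing more can be done
None
```

The job is handed in, verdict not shown: the last pictures show all three tins upright in a close row on the shelf, about 54 mm between centres, and the cassette held level by its pinched catches, its underside about 80 mm above the deck, at 17.8 s.

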